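# Set the winch clutch knob to its free-spool notch

### The job

Put the bench winch into free spool: pull its sprung T-knob straight up out of its notch, turn it clockwise (seen from above) until you feel it come to the next notch, and let it snap fully home there. Work by feel and gently, never forcing the knob against its stops or notch walls, leave the jar, spanner and bin where they are, and let go of the knob.

Things in the scene. Friction and masses are not known exactly. Their poses are not given: they have to be found in the camera images.
- knob_grip (a point): Centre of the T-knob's flat grip bar, on the knob's vertical turning axis. The aluminium bar is 50 mm long (this point's x), 12 mm thick (y), 26 mm tall, on a 12 mm steel stem on the gearbox, the only T-bar there. With the knob home the bar's underside is 18 mm above the cap below it and its centre 159 mm above the bench.
- winch_cap (a point): Middle of the flat round cap (73 mm across) under the T-knob, at its surface, 128 mm above the bench, on the knob's axis. The winch is fixed to the bench: gearbox under the knob (110 mm wide), bare drum and motor reaching 330 mm along this point's -y; only the knob stands higher than the cap.
- knob_lift (a joint): How far the knob is pulled up, m: 0 when home in a notch. A spring always pulls it down, about 9 N at 0 and 13 N at 12 mm. The tooth on its stem is clear of the notch at 8 mm and rides on a greased rim when let down (reading about 8 mm); a hard stop ends the pull at 13 mm, so 10 mm is a good pull.
- knob (a joint): Turn of the knob, rad, clockwise from above; 0 in its first notch (play 0.06). The only other notch, free spool, is hidden, anywhere from 0.88 to 1.40, and drops in only within 0.05. Travel ends at 1.7. Once clear it turns easily (0.1 Nm on the rim) and stays put. Fingers loosely round the bar (2-3 mm play) turn it and let the spring pull it down; a firm grip holds it up.
- pawl: Steel tooth and collar on the knob's stem, hidden under the cap, 23 mm from the axis along the bar; origin on the axis 159 mm under the bar's centre. Turns and lifts with the knob. More than 40 N damages it: a turning effort of about 0.9 Nm against a notch wall, or a pull 40 N above the spring's at the top stop.
- jar: Bystander: white hardware jar with steel cap, 64 mm diameter, 90 mm tall, origin at its underside. Stands to the +y side of the winch.
- wrench: Bystander: flat steel spanner, 180 mm long, 38 mm wide at the jaw, 8 mm thick, lying on the bench beyond the winch; origin under its middle, length along its x.
- bin: Bystander: open blue parts bin 100 x 75 x 50 mm tall, beyond the gearbox, towards +y, origin under its middle.

How it is judged:
By the outcome, as a careful person would: the job done as asked, in the order asked, and still so for the second after the job is handed in, with the robot touching nothing.
It also fails if it takes over 48 s, if anything falls off the work surface, if the arm or the gripper's body presses on something with over 40 N, if the wrist force passes 120 N, or if a joint passes its speed limit or range.

### The arm

A 7-joint arm with a two-finger parallel gripper is mounted at the origin on the work surface. World frame = base frame: x ahead of the robot, y to its left, z up, the work surface at z = 0. Lengths are in m, angles in rad, forces in N, time in s.
With the tool pointing down it reaches from about 0.425 to 0.925 m from the base axis. Payload 6.8 kg.
Tool frame: the origin (TCP) lies at the very end of the fingers, on their centre line; the grasp point (between the pads) lies 19 mm behind it (hold_point_z is the distance from the TCP to the grasp point, in m); z points along the fingers, y is the direction in which the jaws open and shut (so a half turn about z gives the same grasp; the last joint's range is limited). The gripper opens to 85 mm and grips with 20 to 120 N. Pads are 22 mm wide; open, the fingers measure 114 mm over their backs; the gripper's body (76 mm by 85 mm) begins 54 mm behind the grasp point. The pads swing forward as they close: fully open they stand 13 mm farther back than shut.
Start: joints at [-1.252, 0.477, 0.022, 1.555, -0.011, 1.109, -0.083], TCP at [0.279, 0.614, 0.231] pointing down, gripper open.
Joint ranges: [-2.96, 2.96], [-0.34, 2.1], [-1.41, 1.46], [0.24, 2.44], [-1.37, 4.51], [0.17, 1.92], [-2.96, 2.96]. Speed limits (rad/s): [2.39, 2.39, 3.14, 3.14, 3.14, 3.14, 3.14].

### API

Orientations are given as a unit quaternion [w, x, y, z].
In Python, from station import get_obs, read_camera, calibration, hand_in, regions_of, hold_point_z gives the robot as it stands.
- The arm moves only by the tool send_rows, never from a script. Its argument "motion" is text: rows parted by semicolons, each of 7 numbers parted by spaces: the shift along the world's x, y, z in cm, then the turn, a rotation vector about the world's x, y, z in degrees, then the closure, from 0 (fully open) to 1 (shut). In form: dx dy dz rx ry rz fingers; .... A call has 1 to 20 rows; each row shifts and turns the pose as measured when the row begins; what a row does not reach is not made up. A row lasts 1/12 s, in which the tool goes at most 41.7 mm and 7.16 degrees, less where a joint would pass 70% of its speed; a pose out of reach is approached as far as the arm can. A call is refused whole if a number of a shift passes 4.17 or a number of a turn 7.16, either way. A call with a gripper value outside its range is refused whole. The fingers move at their own pace and stop on an object; "newtons" is the grip in N (left out, the last holds). Time passes only in rows, so rows that do not move let the fingers close. It gives the time, the measured TCP pose, the force and the opening at its end, in the units of the state.
- get_obs(): the state, without advancing time (a new reading comes with each control period).
- read_camera(name): name is "side" or "top"; returns the picture (480x640x3 uint8, red, green, blue); there is no depth.
- calibration(name): a dict with "mtx" (3x3 intrinsics, pixels), "R" (3x3) and "t" (3): a world point X has camera coordinates R X + t. Camera axes: x right, y down, z forward; pixel columns grow to the right and rows downward; lengths in m; the calibration is good to about 2 mm. A picture is of the moment at which its call begins. calibration takes no time and is no camera call.
- hand_in(): hands the job in, once; it reports no verdict.
Trained networks look in the newest picture that a camera, given by its name, has taken for a name from the list of things; names that differ only in an ending like _2 or _b are one class to them, and where a whole thing is asked for, a point or a joint stands for the part that bears it (a point fixed in the world has none). Each returns a list of dicts, best first, with "conf" (0 to 1); they miss things now and then, are a little off and sometimes report something else, mostly with a low value. They report only what shows in the picture. A call takes as long as a camera call.
- regions_of(thing, camera): "region" (480x640 bool, what is visible of it) and "point" ([column, row] in pixels, amid what is visible of it).
The state is a dict: "t": time; "q": joint angles; "joint_vel": joint speeds; "joint_torque": joint torques, N m; "eef_pos": TCP position; "tool_rot": TCP orientation; "contact_force": force on the tool from outside, world axes, zero at the start; "torque": the same for the moment, N m; "gripper_width": opening from 0.0 (shut) to 1.0 (fully open).
Only numpy, scipy, OpenCV 4.12 (cv2) and the standard library are available. Lean on these libraries where they do the work, as an engineer would, in place of code of your own. Each camera call takes 0.05 s, during which the arm holds its last target.

## Working session

There is one attempt and no reset: what is moved stays moved. The work goes in short steps, Python scripts to look and compute and a tool call to move; the robot and the scene stay as the last step left them, time stands still between calls to the robot, and variables do not carry over. Pictures are saved under pics/ and viewed, and the job is handed in when it is done.

Besides the shell and the picture viewer there is one more tool, called after "Emit:" as a command line: name --argument value ..., lists and objects as JSON in quotes. send_rows: Moves the arm, as the interface text tells. Its arguments: {"type":"object","properties":{"motion":{"type":"string"},"newtons":{"type":"number"}},"required":["motion"]}

```bash
mkdir -p pics
python3 - <<'E'
from station import *
import cv2,numpy as np
o=get_obs();print({k:np.round(v,3) for k,v in o.items()},hold_point_z)
for c in("side","top"):
    im=read_camera(c);cv2.imwrite(f"pics/{c}0.png",im[:,:,::-1])
    k=calibration(c);print(c,k)
    for n in("knob_grip","winch_cap","knob","jar","bin","wrench"):
        try:
            for d in regions_of(n,c)[:2]:
                r=d["region"];ys,xs=np.nonzero(r);print(n,round(d["conf"],2),np.round(d["point"],1),r.sum(),xs.min(),xs.max(),ys.min(),ys.max(),cv2.minAreaRect(np.c_[xs,ys].astype(np.float32)))
        except Exception as e:print(n,e)
E
```

```text
{'t': np.float64(0.0), 'q': array([-1.252,  0.478,  0.022,  1.556, -0.011,  1.109, -0.083]), 'joint_vel': array([ 0.002, -0.001, -0.   ,  0.   ,  0.001, -0.001,  0.001]), 'joint_torque': array([-1.0000e-03, -5.9647e+01,  1.6080e+00, -2.8119e+01,  1.2000e-02,
        1.0000e-02,  0.0000e+00]), 'eef_pos': array([0.279, 0.614, 0.23 ]), 'tool_rot': array([-0.   ,  0.212,  0.977, -0.001]), 'contact_force': array([ 0.7  , -0.922,  0.741]), 'torque': array([-0.056, -0.03 ,  0.003]), 'gripper_width': np.float64(0.995)} 0.0187
side {'mtx': array([[585.5390032 ,   0.        , 320.51684204],
       [  0.        , 585.5390032 , 239.66302318],
       [  0.        ,   0.        ,   1.        ]]), 'R': array([[ 0.97380426, -0.22728173,  0.00694744],
       [-0.15055386, -0.66735329, -0.72936488],
       [ 0.17040771,  0.70921266, -0.68408962]]), 't': array([-0.57690474,  0.31116397,  0.72219284])}
knob_grip 0.69 [318.7 320.2] 848 301 340 304 336 ((321.7068786621094, 321.0172424316406), (27.29721450805664, 43.638404846191406), 68.19859313964844)
winch_cap 0.91 [331.8 408.7] 18707 257 423 304 479 ((3
[... 1088 characters left out ...]
75781, 232.36277770996094), 82.71105194091797)
knob 0.62 [416.3 260.5] 320 410 422 244 275 ((415.44622802734375, 259.5692443847656), (31.75288963317871, 11.411195755004883), 82.87498474121094)
jar 0.89 [314.4 261.7] 1026 297 332 247 283 ((314.2500305175781, 264.7500305175781), (35.35533905029297, 34.64822769165039), 45.0)
bin 0.79 [323.6 192.4] 2433 301 343 165 223 ((322.0, 194.0), (58.0, 42.0), 90.0)
wrench 0.56 [417.8 191.6] 1033 372 468 176 205 ((420.6099853515625, 188.76998901367188), (21.213205337524414, 96.02511596679688), 81.8698959350586)
wrench 0.26 [314.9 260.5] 1094 296 333 246 283 ((314.9117431640625, 264.6470947265625), (37.107948303222656, 36.38034439086914), 75.96376037597656)
```

Run:
```python
import cv2
a=cv2.imread("pics/side0.png")[230:430,220:480];b=cv2.imread("pics/top0.png")[150:330,280:620]
cv2.imwrite("pics/sidec.png",cv2.resize(a,None,fx=3,fy=3,interpolation=2));cv2.imwrite("pics/topc.png",cv2.resize(b,(782,414),interpolation=2))
b=cv2.imread("pics/top0.png")[230:290,380:460];cv2.imwrite("pics/topd.png",cv2.resize(b,None,fx=10,fy=10,interpolation=2))
```

```text
(no output)
```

View pics/sidec.png

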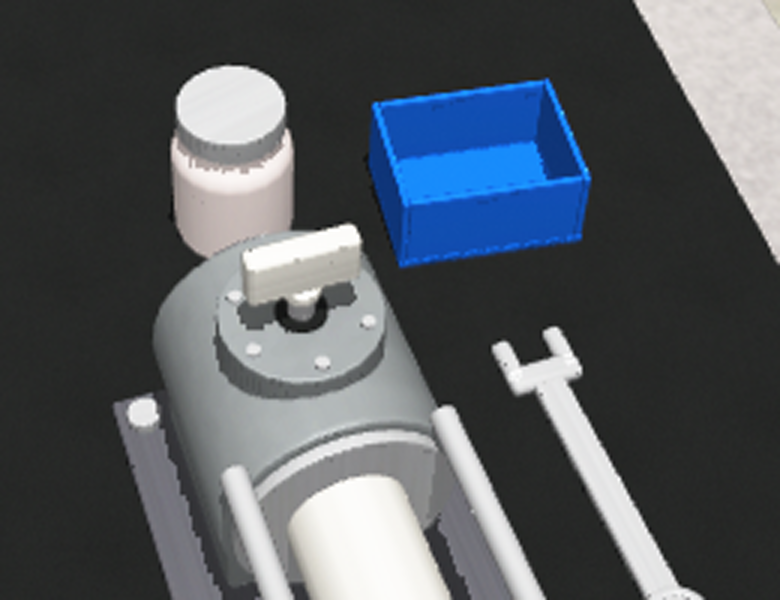

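View pics/topc.png

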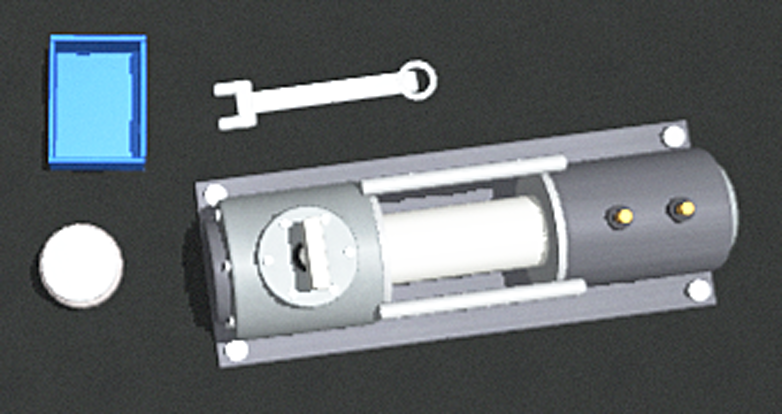

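View pics/topd.png

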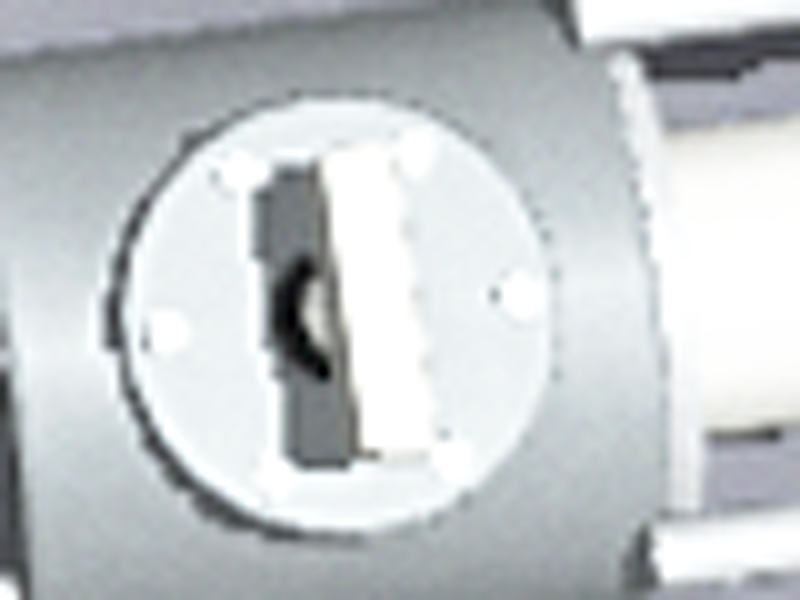

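```bash
cat > h.py <<'E'
from station import *
import cv2,numpy as np
def bp(c,uv,z):
    k=calibration(c);C=-k["R"].T@k["t"];d=k["R"].T@np.linalg.inv(k["mtx"])@np.array([uv[0],uv[1],1.]);return C+d*(z-C[2])/d[2]
def pr(c,X):
    k=calibration(c);p=k["mtx"]@(k["R"]@np.array(X)+k["t"]);return p[:2]/p[2]
E
python3 - <<'E'
from h import *
print("cap top",bp("top",(413.7,261.2),.128))
P=[bp("top",p,.172) for p in [(412.5,245.2),(420.3,244.8),(423.3,275),(415.5,275.5)]]
print(np.round(P,4),np.mean(P,0)); d=(P[0]+P[1]-P[2]-P[3])/2;print(np.linalg.norm(d),np.degrees(np.arctan2(d[1],d[0])))
# side: top face edge front corners crop/3
s=lambda x,y:(220+x/3,230+y/3)
print("cap side",bp("side",s(302,308),.128))
for p in [(243,250),(250,270),(355,228),(360,247)]: print(p,bp("side",s(*p),.172))
# cross-check: render
th=np.radians(5.5);a=np.array([np.cos(th),np.sin(th),0]);b=np.array([-a[1],a[0],0])
m=np.mean(P,0)
for c,f in(("side",lambda p:(p-[220,230])*3),("top",lambda p:(p-[380,230])*10)):
  for z in(.172,.146):
    for i,j in((1,1),(1,-1),(-1,-1),(-1,1)):
      X=m+a*.025*i+b*.006*j;X[2]=z;print(c,z,np.round(f(pr(c,X))))
d=[d for d in regions_of("winch_cap","top")][0]
E
```

```text
cap top [0.59456748 0.01247306 0.128     ]
[[0.6176 0.0196 0.172 ]
 [0.6179 0.0073 0.172 ]
 [0.5703 0.0046 0.172 ]
 [0.5698 0.0169 0.172 ]] [0.59391693 0.01209455 0.172     ]
0.04777712517991104 3.2902609262642786
cap side [0.59508917 0.0144928  0.128     ]
(243, 250) [0.57037125 0.01527024 0.172     ]
(250, 270) [0.57100386 0.00451663 0.172     ]
(355, 228) [0.61758558 0.01647965 0.172     ]
(360, 247) [0.61706059 0.00626836 0.172     ]
side 0.172 [354. 221.]
side 0.172 [364. 242.]
side 0.172 [247. 272.]
side 0.172 [238. 250.]
side 0.146 [352. 261.]
side 0.146 [362. 282.]
side 0.146 [248. 312.]
side 0.146 [239. 290.]
top 0.172 [319. 148.]
top 0.172 [395. 139.]
top 0.172 [439. 454.]
top 0.172 [363. 464.]
top 0.146 [297. 161.]
top 0.146 [371. 152.]
top 0.146 [413. 459.]
top 0.146 [339. 468.]
```

Emit:
send_rows --motion "0.7 -1.3 0 0 0 1.4 0.3;1.4 -2.7 0 0 0 1.4 0.3;1.4 -2.7 0 0 0 1.4 0.3;1.4 -2.7 0 0 0 1.4 0.3;1.4 -2.7 0 0 0 1.4 0.3;1.4 -2.7 0 0 0 1.4 0.3;1.4 -2.7 0 0 0 1.4 0.3;1.4 -2.7 0 0 0 1.4 0.3;1.4 -2.7 0 0 0 1.4 0.3;1.4 -2.7 0 0 0 1.4 0.3;1.4 -2.7 0 0 0 1.4 0.3;1.4 -2.7 0 0 0 1.4 0.3;1.4 -2.7 0 0 0 1.4 0.3;1.4 -2.7 0 0 0 1.4 0.3;1.4 -2.7 0 0 0 1.4 0.3;1.4 -2.7 0 0 0 1.4 0.3;1.4 -2.7 0 0 0 1.4 0.3;1.4 -2.7 0 0 0 1.4 0.3;1.4 -2.7 0 0 0 1.4 0.3;0.7 -1.3 0 0 0 1.4 0.3" --newtons 40

```text
t: 2.42
eef_pos: [0.5486, 0.0817, 0.2347]
tool_rot: [0.001, -0.049, 0.999, 0.004]
contact_force: [0.5, -0.8, 0.8]
gripper_width: 0.702
```

```bash
cat >> h.py <<'E'
from scipy.spatial.transform import Rotation as Ro
def st():
    o=get_obs();w,x,y,z=o["tool_rot"];R=Ro.from_quat([x,y,z,w]).as_matrix()
    print("t",round(float(o["t"]),2),"p",np.round(o["eef_pos"]*1000,1),"jaw",round(np.degrees(np.arctan2(R[1,1],R[0,1])),2),"zaxis",np.round(R[:,2],3),"F",np.round(o["contact_force"],1),"M",np.round(o["torque"],2),"w",round(float(o["gripper_width"])*85,1),"q",np.round(o["q"],2))
    return o,R
E
python3 -c "from h import *;st()"
```

```text
t 2.42 p [548.6  81.7 234.7] jaw 95.56 zaxis [ 0.001  0.007 -1.   ] F [ 0.5 -0.8  0.8] M [-0.04 -0.02 -0.03] w 59.7 q [-0.41  0.27  0.18  1.85 -0.07  1.01  1.47]
```

Emit:
send_rows --motion "1 -1.5 0 -0.1 0 -0.4 0.5;1 -1.5 0 -0.1 0 -0.4 0.5;1 -1.5 0 -0.1 0 -0.4 0.5;1 -1.5 -0.2 -0.1 0 -0.4 0.5;0.5 -1 -0.2 0 0 0 0.5;0 0 0 0 0 0 0.5"

```text
t: 2.92
eef_pos: [0.5972, 0.002, 0.2317]
tool_rot: [0.002, -0.031, 1.0, -0.001]
contact_force: [-0.1, -0.4, -0.2]
gripper_width: 0.496
```

```bash
python3 -c "from h import *;st()
cv2.imwrite('pics/s1.png',cv2.resize(read_camera('side')[180:380,200:460,::-1],None,fx=3,fy=3))"
```

```text
t 2.92 p [597.2   2.  231.7] jaw 93.54 zaxis [ 0.005 -0.002 -1.   ] F [-0.1 -0.4 -0.2] M [-0.05 -0.04  0.05] w 42.2 q [-0.29  0.35  0.23  1.76 -0.09  1.03  1.6 ]
```

View pics/s1.png

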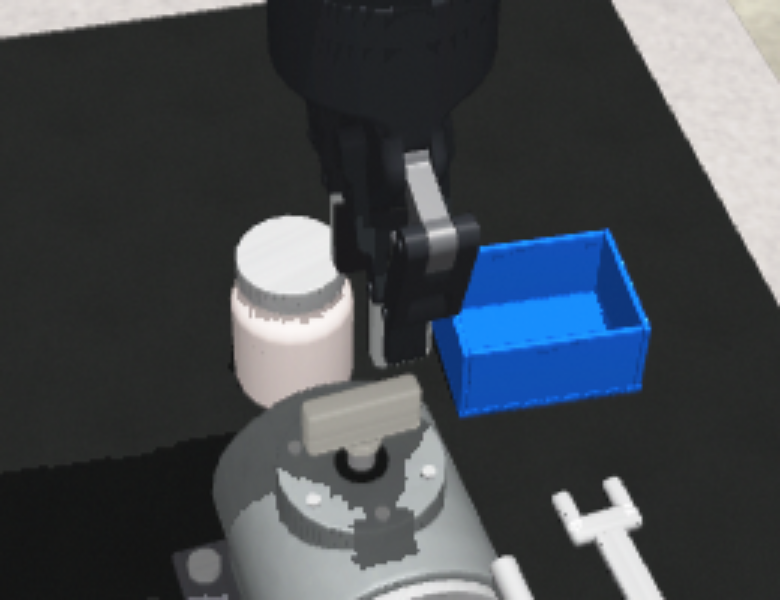

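Emit:
send_rows --motion "-0.15 0.5 -0.3 0 0.15 0 0.5;-0.15 0.5 -0.8 0 0.15 0 0.5;0 0 -1 0 0 0 0.5;0 0 -1 0 0 0 0.5;0 0 -1 0 0 0 0.5;0 0 -1 0 0 0 0.5;0 0 -0.7 0 0 0 0.5;0 0 0 0 0 0 0.5;0 0 0 0 0 0 0.5"

```text
t: 3.72
eef_pos: [0.5894, 0.0216, 0.1657]
tool_rot: [-0.003, -0.036, 0.999, 0.001]
contact_force: [-0.7, -0.3, -0.9]
gripper_width: 0.499
```

```bash
python3 -c "from h import *;st()
cv2.imwrite('pics/s2.png',cv2.resize(read_camera('side')[230:380,220:420,::-1],None,fx=4,fy=4))"
```

```text
t 3.72 p [589.4  21.6 165.7] jaw 94.13 zaxis [-0.007  0.002 -1.   ] F [-0.7 -0.3 -0.9] M [-0.    0.02 -0.01] w 42.4 q [-0.3   0.41  0.2   1.83 -0.11  0.91  1.6 ]
```

View pics/s2.png

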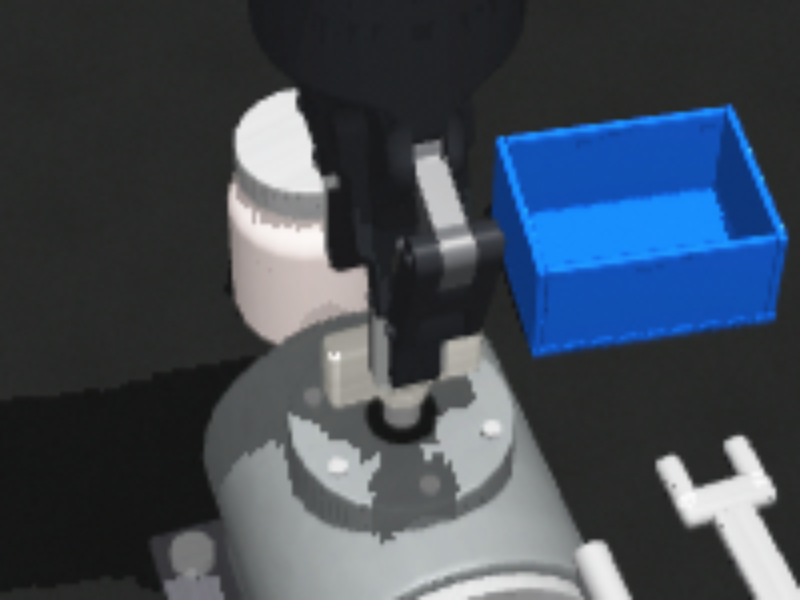

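Emit:
send_rows --motion "0.25 -0.4 0 0 -0.2 0 0.5;0 0 0 0 0 0 0.5;0 0 0 0 0 0 0.5"

```text
t: 4.02
eef_pos: [0.593, 0.0168, 0.1668]
tool_rot: [-0.0, -0.036, 0.999, 0.001]
contact_force: [0.5, -0.8, 0.3]
gripper_width: 0.499
```

```bash
python3 -c "from h import *;st()"
```

```text
t 4.02 p [593.   16.8 166.8] jaw 94.09 zaxis [-0.001  0.002 -1.   ] F [ 0.5 -0.8  0.3] M [-0.08 -0.09 -0.02] w 42.4 q [-0.29  0.42  0.21  1.83 -0.11  0.91  1.61]
```

Emit:
send_rows --motion "0.1 -0.35 0 0 0 0 0.5;0 0 -0.8 0 0 0 0.5;0 0 -0.8 0 0 0 0.5;0 0 -0.4 0 0 0 0.5;0 0 0 0 0 0 0.5;0 0 0 0 0 0 0.5"

```text
t: 4.52
eef_pos: [0.5948, 0.0122, 0.1456]
tool_rot: [0.001, -0.035, 0.999, 0.001]
contact_force: [-0.2, -0.1, 0.1]
gripper_width: 0.5
```

```bash
python3 -c "from h import *;st()"
```

```text
t 4.52 p [594.8  12.2 145.6] jaw 94.02 zaxis [ 0.001  0.002 -1.   ] F [-0.2 -0.1  0.1] M [-0.03 -0.03  0.02] w 42.5 q [-0.28  0.44  0.2   1.84 -0.12  0.86  1.62]
```

Emit:
send_rows --motion "0 0 -0.4 0 0 0 0.7;0 0 0 0 0 0 0.8;0 0 0 0 0 0 0.8;0 0 0 0 0 0 0.8;0 0 0 0 0 0 0.8"

```text
t: 4.93
eef_pos: [0.5947, 0.0126, 0.1409]
tool_rot: [0.0, -0.035, 0.999, 0.001]
contact_force: [0.0, -0.7, 0.2]
gripper_width: 0.2
```

```bash
python3 -c "from h import *;st()
cv2.imwrite('pics/s3.png',cv2.resize(read_camera('side')[260:360,260:390,::-1],None,fx=6,fy=6))"
```

```text
t 4.93 p [594.7  12.6 140.9] jaw 94.05 zaxis [ 0.001  0.002 -1.   ] F [ 0.  -0.7  0.2] M [-0.04  0.01 -0.01] w 17.0 q [-0.28  0.45  0.2   1.85 -0.12  0.85  1.62]
```

View pics/s3.png

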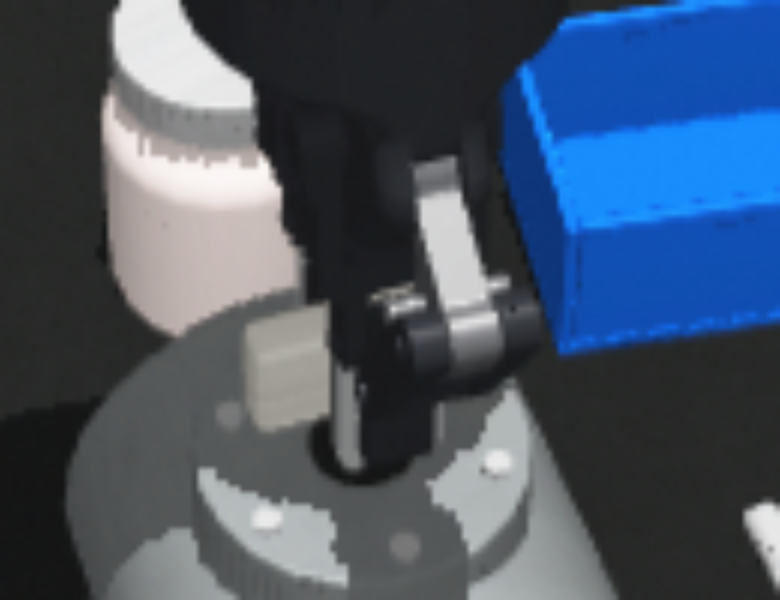

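Emit:
send_rows --motion "0 0 0 0 0 0 0.83;0 0 0 0 0 0 0.85;0 0 0 0 0 0 0.86;0 0 0 0 0 0 0.87" --newtons 30

```text
t: 5.32
eef_pos: [0.5947, 0.0132, 0.1412]
tool_rot: [0.001, -0.036, 0.999, 0.001]
contact_force: [-0.5, 0.4, -0.0]
gripper_width: 0.139
```

```bash
python3 -c "from h import *;st()"
```

```text
t 5.32 p [594.7  13.2 141.2] jaw 94.1 zaxis [ 0.001  0.003 -1.   ] F [-0.5  0.4 -0. ] M [-0.15 -0.03 -0.02] w 11.8 q [-0.28  0.45  0.2   1.85 -0.12  0.85  1.62]
```

Emit:
send_rows --motion "0 0 0 0 0 0 0.92;0 0 0 0 0 0 0.92;0 0 0 0 0 0 0.92" --newtons 45

```text
t: 5.57
eef_pos: [0.5947, 0.0131, 0.1413]
tool_rot: [0.001, -0.036, 0.999, 0.001]
contact_force: [0.2, 0.0, -0.6]
gripper_width: 0.13
```

```bash
python3 -c "from h import *;st()"
```

```text
t 5.57 p [594.7  13.1 141.3] jaw 94.1 zaxis [ 0.001  0.003 -1.   ] F [ 0.2  0.  -0.6] M [-0.01  0.01  0.04] w 11.0 q [-0.28  0.45  0.2   1.85 -0.12  0.86  1.62]
```

Emit:
send_rows --motion "0 0 0.2 0 0 0 0.92;0 0 0.2 0 0 0 0.92"

```text
t: 5.73
eef_pos: [0.5944, 0.0132, 0.1437]
tool_rot: [0.0, -0.036, 0.999, 0.001]
contact_force: [4.1, 0.7, -10.4]
gripper_width: 0.131
```

```bash
python3 -c "from h import *;st()"
```

```text
t 5.73 p [594.4  13.2 143.7] jaw 94.11 zaxis [ 0.     0.002 -1.   ] F [  4.1   0.7 -10.4] M [ 0.03 -0.99 -0.01] w 11.1 q [-0.28  0.45  0.2   1.85 -0.12  0.86  1.62]
```

Emit:
send_rows --motion "0 0 0.2 0 0 0 0.92;0 0 0.2 0 0 0 0.92;0 0 0.2 0 0 0 0.92"

```text
t: 5.98
eef_pos: [0.5944, 0.0131, 0.1482]
tool_rot: [0.0, -0.036, 0.999, 0.001]
contact_force: [4.9, -0.0, -11.7]
gripper_width: 0.134
```

```bash
python3 -c "from h import *;st()"
```

```text
t 5.98 p [594.4  13.1 148.2] jaw 94.12 zaxis [-0.     0.001 -1.   ] F [  4.9  -0.  -11.7] M [ 0.04 -1.1   0.02] w 11.4 q [-0.28  0.44  0.2   1.84 -0.11  0.87  1.62]
```

Emit:
send_rows --motion "0 0 0.2 0 0 0 0.92;0 0 0.15 0 0 0 0.92;0 0 0 0 0 0 0.92"

```text
t: 6.23
eef_pos: [0.5944, 0.0131, 0.1513]
tool_rot: [-0.0, -0.036, 0.999, 0.001]
contact_force: [5.5, 0.6, -12.2]
gripper_width: 0.13
```

```bash
python3 -c "from h import *;st()
cv2.imwrite('pics/s4.png',cv2.resize(read_camera('side')[260:360,260:390,::-1],None,fx=6,fy=6))"
```

```text
t 6.23 p [594.4  13.1 151.3] jaw 94.11 zaxis [-0.     0.001 -1.   ] F [  5.5   0.6 -12.2] M [ 0.06 -1.16  0.03] w 11.1 q [-0.28  0.44  0.2   1.84 -0.11  0.88  1.62]
```

View pics/s4.png

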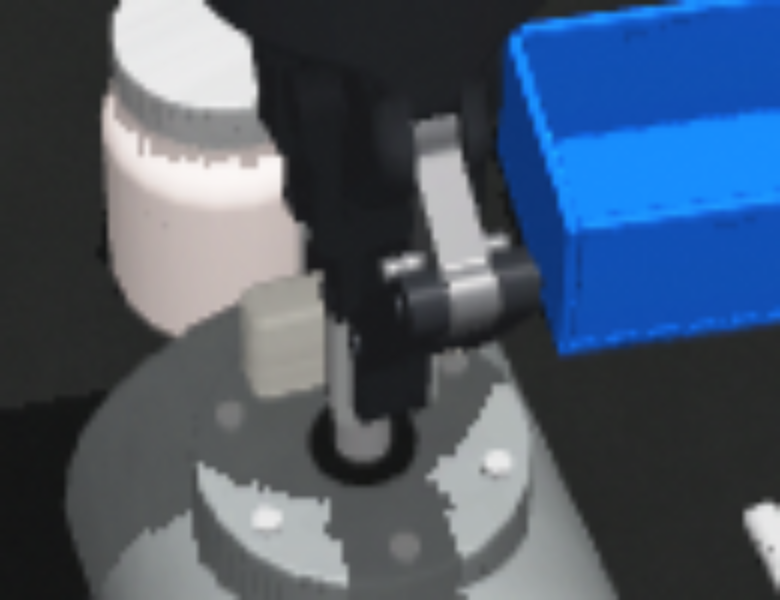

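Emit:
send_rows --motion "0 0 0 0 0 -1.5 0.92;0 0 0 0 0 -2 0.92;0 0 0 0 0 -2 0.92"

```text
t: 6.53
eef_pos: [0.5944, 0.013, 0.1511]
tool_rot: [0.0, 0.015, 1.0, 0.001]
contact_force: [4.3, 0.3, -11.8]
gripper_width: 0.136
```

```bash
python3 -c "from h import *;st()"
```

```text
t 6.53 p [594.4  13.  151.1] jaw 88.28 zaxis [ 0.     0.001 -1.   ] F [  4.3   0.3 -11.8] M [ 0.09 -1.14  0.03] w 11.6 q [-0.3   0.44  0.23  1.84 -0.13  0.88  1.53]
```

Emit:
send_rows --motion "0 0 0 0 0 -2 0.92;0 0 0 0 0 -2.5 0.92;0 0 0 0 0 -2.5 0.92;0 0 0 0 0 -2.5 0.92;0 0 0 0 0 -2.5 0.92;0 0 0 0 0 -2 0.92"

```text
t: 7.03
eef_pos: [0.5943, 0.0128, 0.1508]
tool_rot: [0.0, 0.147, 0.989, 0.0]
contact_force: [3.8, -0.4, -13.1]
gripper_width: 0.133
```

```bash
python3 -c "from h import *;st()"
```

```text
t 7.03 p [594.3  12.8 150.8] jaw 73.1 zaxis [ 0.001  0.001 -1.   ] F [  3.8  -0.4 -13.1] M [ 0.02 -1.14  0.02] w 11.3 q [-0.35  0.44  0.29  1.85 -0.16  0.88  1.29]
```

Emit:
send_rows --motion "0 0 0 0 0 -2 0.92;0 0 0 0 0 -2.5 0.92;0 0 0 0 0 -2.5 0.92;0 0 0 0 0 -2.5 0.92;0 0 0 0 0 -2 0.92;0 0 0 0 0 0 0.92"

```text
t: 7.53
eef_pos: [0.5942, 0.0126, 0.1506]
tool_rot: [0.0, 0.255, 0.967, 0.0]
contact_force: [3.6, -0.0, -12.7]
gripper_width: 0.129
```

```bash
python3 -c "from h import *;st()
cv2.imwrite('pics/s5.png',cv2.resize(read_camera('side')[260:360,260:390,::-1],None,fx=6,fy=6))"
```

```text
t 7.53 p [594.2  12.6 150.6] jaw 60.47 zaxis [ 0.001  0.    -1.   ] F [  3.6  -0.  -12.7] M [-0.06 -1.06 -0.03] w 11.0 q [-0.39  0.45  0.34  1.85 -0.19  0.88  1.1 ]
```

View pics/s5.png

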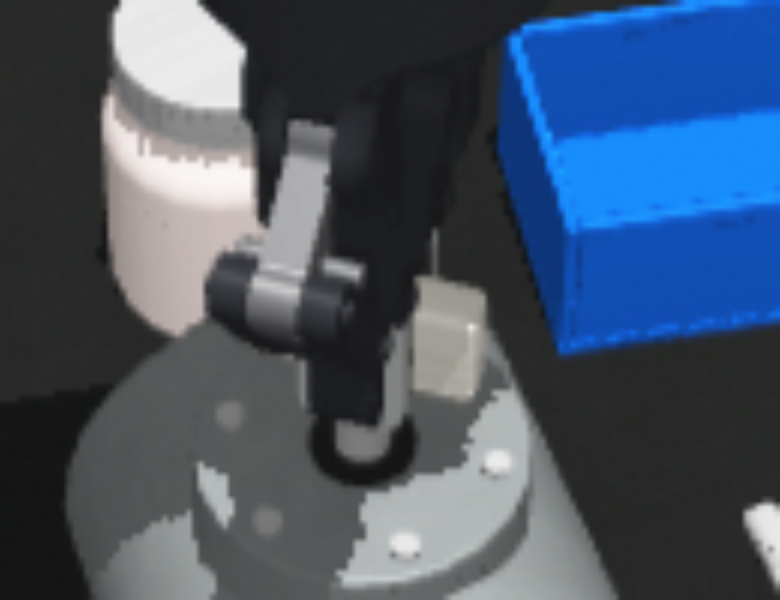

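Emit:
send_rows --motion "0 0 0 0 0 -2 0.92;0 0 0 0 0 -2.5 0.92;0 0 0 0 0 -2.5 0.92;0 0 0 0 0 -1 0.92;0 0 0 0 0 0 0.92"

```text
t: 8.0
eef_pos: [0.5942, 0.0124, 0.1506]
tool_rot: [0.0, 0.322, 0.947, 0.0]
contact_force: [5.2, -0.5, -12.3]
gripper_width: 0.133
```

```bash
python3 -c "from h import *;st()"
```

```text
t 8.0 p [594.2  12.4 150.6] jaw 52.42 zaxis [ 0.001  0.    -1.   ] F [  5.2  -0.5 -12.3] M [-0.07 -1.1  -0.02] w 11.3 q [-0.41  0.45  0.38  1.85 -0.21  0.88  0.98]
```

Emit:
send_rows --motion "0 0 0 0 0 0 0.85;0 0 0 0 0 0 0.83;0 0 0 0 0 0 0.83;0 0 0 0 0 0 0.83" --newtons 20

```text
t: 8.33
eef_pos: [0.5944, 0.0125, 0.1543]
tool_rot: [0.0, 0.321, 0.947, 0.001]
contact_force: [0.4, 0.0, 0.9]
gripper_width: 0.172
```

```bash
python3 -c "from h import *;st()
cv2.imwrite('pics/s6.png',cv2.resize(read_camera('side')[260:360,260:390,::-1],None,fx=6,fy=6))"
```

```text
t 8.33 p [594.4  12.5 154.3] jaw 52.6 zaxis [ 0.002  0.002 -1.   ] F [0.4 0.  0.9] M [-0.07 -0.    0.01] w 14.6 q [-0.41  0.45  0.38  1.85 -0.21  0.88  0.98]
```

View pics/s6.png

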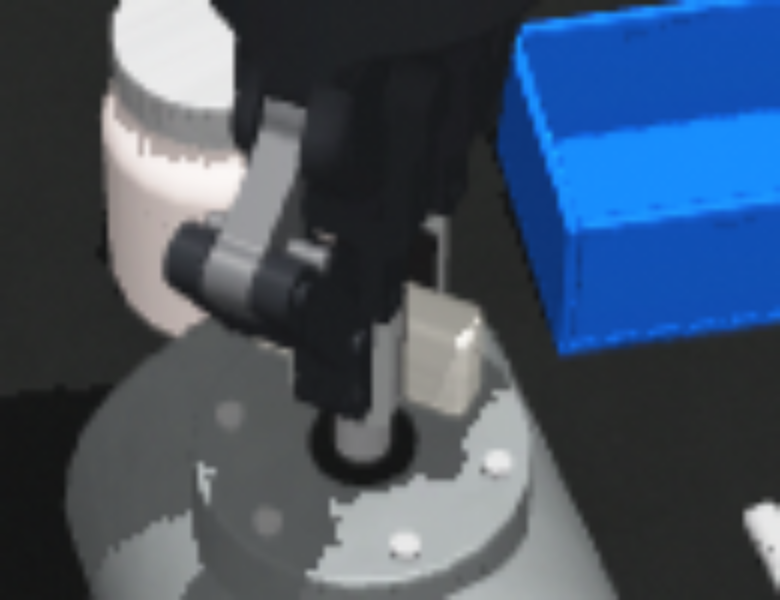

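Emit:
send_rows --motion "0 0 -0.4 0 0 -1 0.83;0 0 -0.1 0 0 -1.5 0.83;0 0 0 0 0 -1.5 0.83;0 0 0 0 0 -1.5 0.83;0 0 0 0 0 -1 0.83"

```text
t: 8.8
eef_pos: [0.5948, 0.0124, 0.1498]
tool_rot: [0.001, 0.379, 0.925, 0.002]
contact_force: [0.1, 0.3, 0.5]
gripper_width: 0.176
```

```bash
python3 -c "from h import *;st()
cv2.imwrite('pics/s7.png',cv2.resize(read_camera('side')[260:360,260:390,::-1],None,fx=6,fy=6))"
```

```text
t 8.8 p [594.8  12.4 149.8] jaw 45.47 zaxis [ 0.003  0.003 -1.   ] F [0.1 0.3 0.5] M [-0.01 -0.01  0.09] w 14.9 q [-0.43  0.46  0.41  1.85 -0.23  0.87  0.88]
```

View pics/s7.png

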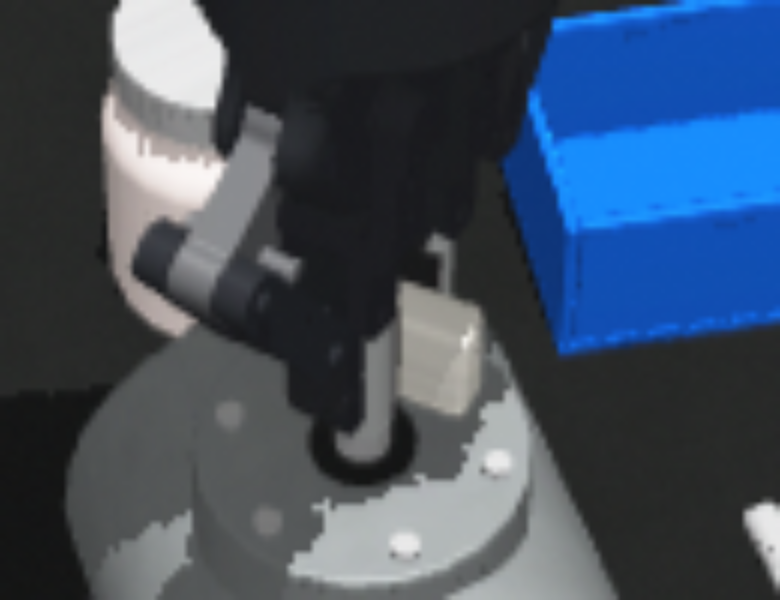

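Emit:
send_rows --motion "0 0 -0.15 0.1 -0.1 -0.8 0.83;0 0 0 0 0 -0.8 0.83;0 0 0 0 0 -0.8 0.83;0 0 0 0 0 -0.8 0.83"

```text
t: 9.18
eef_pos: [0.5954, 0.0123, 0.149]
tool_rot: [0.002, 0.406, 0.914, 0.003]
contact_force: [-0.4, -0.1, 1.4]
gripper_width: 0.172
```

```bash
python3 -c "from h import *;st()
cv2.imwrite('pics/s8.png',cv2.resize(read_camera('side')[260:360,260:390,::-1],None,fx=6,fy=6))"
```

```text
t 9.18 p [595.4  12.3 149. ] jaw 42.05 zaxis [ 0.007  0.004 -1.   ] F [-0.4 -0.1  1.4] M [-0.2   0.12  0.13] w 14.6 q [-0.44  0.46  0.42  1.86 -0.24  0.87  0.83]
```

View pics/s8.png

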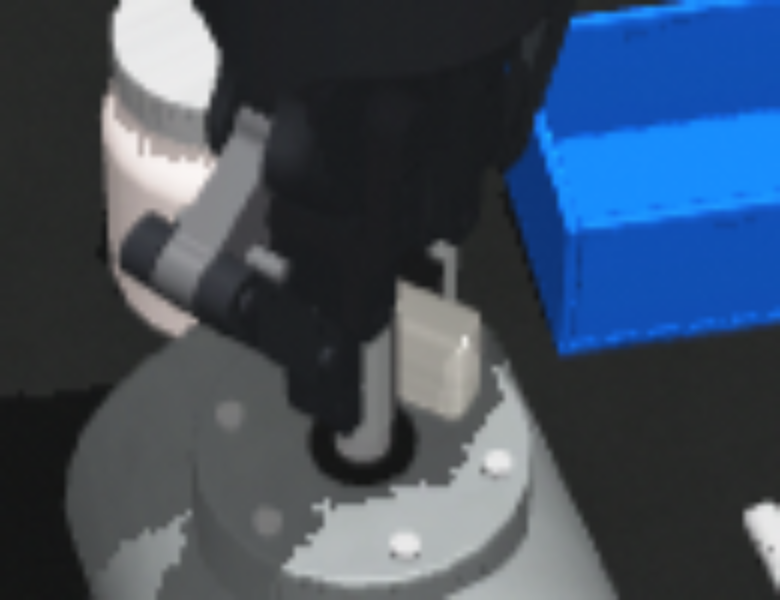

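Emit:
send_rows --motion "-0.05 0 -0.1 -0.1 0.2 -0.8 0.83;-0.05 0 0 -0.1 0.2 -0.8 0.83;0 0 0 0 0 -0.8 0.83;0 0 0 0 0 -0.8 0.83"

```text
t: 9.57
eef_pos: [0.5953, 0.0121, 0.1489]
tool_rot: [0.001, 0.434, 0.901, 0.0]
contact_force: [-0.4, 0.3, 1.1]
gripper_width: 0.167
```

```bash
python3 -c "from h import *;st()
cv2.imwrite('pics/s9.png',cv2.resize(read_camera('side')[260:360,260:390,::-1],None,fx=6,fy=6))"
```

```text
t 9.57 p [595.3  12.1 148.9] jaw 38.54 zaxis [ 0.001  0.    -1.   ] F [-0.4  0.3  1.1] M [-0.04 -0.03  0.23] w 14.2 q [-0.46  0.46  0.44  1.85 -0.25  0.88  0.77]
```

View pics/s9.png

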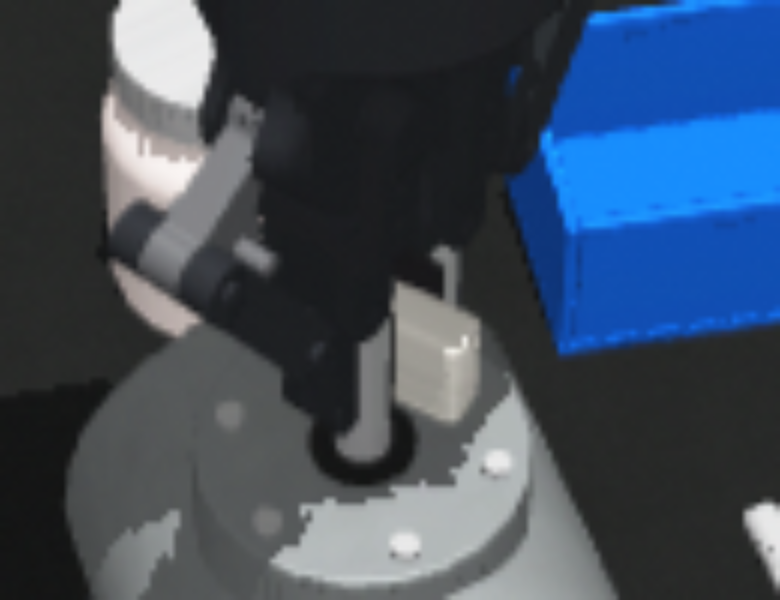

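```bash
cat >> h.py <<'E'
def corners(jawdeg,lift,ax=(.5945,.0125)):
    th=np.radians(jawdeg-90);a=np.array([np.cos(th),np.sin(th),0]);b=np.array([-a[1],a[0],0]);r=[]
    for z in(.172,.146):
        for j in(1,-1):
            X=np.array([ax[0],ax[1],z+lift])+a*.025+b*.006*j
            r.append(np.round((pr("side",X)-[260,260])*6).astype(int).tolist())
    return r
E
python3 -c "
from h import *
for j in(52.5,48,45,40):
  for l in(0,.008):print(j,l,corners(j,l))"
```

```text
52.5 0 [[490, 329], [466, 371], [486, 409], [463, 452]]
52.5 0.008 [[491, 303], [467, 346], [487, 385], [464, 427]]
48 0 [[488, 337], [460, 377], [484, 417], [457, 458]]
48 0.008 [[489, 311], [461, 352], [485, 393], [458, 433]]
45 0 [[486, 342], [455, 381], [482, 422], [452, 461]]
45 0.008 [[487, 316], [456, 356], [483, 398], [453, 437]]
40 0 [[482, 350], [447, 387], [478, 430], [444, 467]]
40 0.008 [[483, 324], [448, 362], [480, 406], [445, 443]]
```

Emit:
send_rows --motion "-0.05 0 0 0 0 -0.6 0.83;0 0 0 0 0 -0.6 0.83;0 0 0 0 0 -0.6 0.83"

```text
t: 9.87
eef_pos: [0.5952, 0.012, 0.1489]
tool_rot: [0.001, 0.45, 0.893, 0.0]
contact_force: [0.4, 0.2, 1.9]
gripper_width: 0.175
```

```bash
python3 -c "from h import *;st()
cv2.imwrite('pics/s10.png',cv2.resize(read_camera('side')[260:360,260:390,::-1],None,fx=6,fy=6))"
```

```text
t 9.87 p [595.2  12.  148.9] jaw 36.56 zaxis [ 0.002 -0.    -1.   ] F [0.4 0.2 1.9] M [-0.04 -0.12  0.18] w 14.9 q [-0.46  0.46  0.44  1.85 -0.25  0.88  0.74]
```

View pics/s10.png

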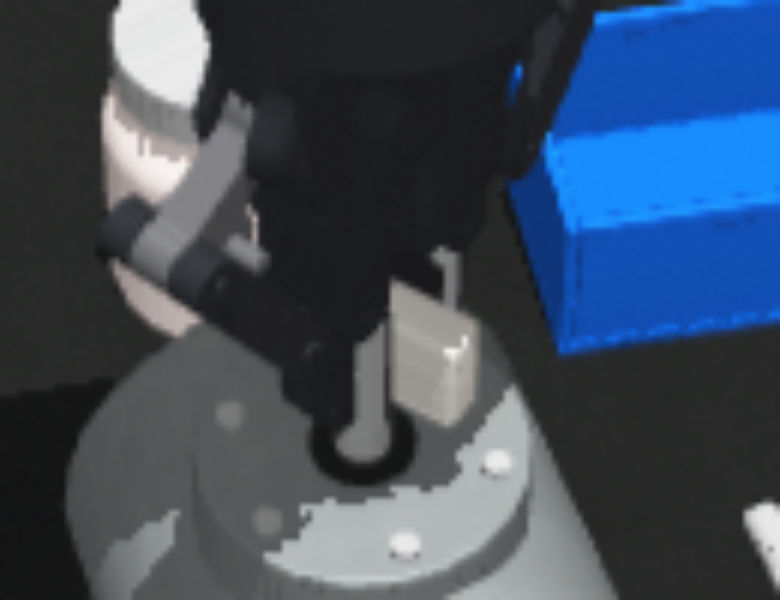

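Emit:
send_rows --motion "-0.05 0 0 0 0.1 -0.7 0.83;0 0 0 0 0 -0.7 0.83;0 0 0 0 0 -0.7 0.83;0 0 0 0 0 -0.7 0.83"

```text
t: 10.25
eef_pos: [0.595, 0.0119, 0.1488]
tool_rot: [0.001, 0.474, 0.881, 0.0]
contact_force: [0.8, -0.6, 1.0]
gripper_width: 0.172
```

```bash
python3 -c "from h import *;st()
cv2.imwrite('pics/s11.png',cv2.resize(read_camera('side')[260:360,260:390,::-1],None,fx=6,fy=6))"
```

```text
t 10.25 p [595.   11.9 148.8] jaw 33.46 zaxis [ 0.001 -0.    -1.   ] F [ 0.8 -0.6  1. ] M [-0.17 -0.19  0.16] w 14.6 q [-0.47  0.47  0.46  1.85 -0.26  0.88  0.7 ]
```

View pics/s11.png

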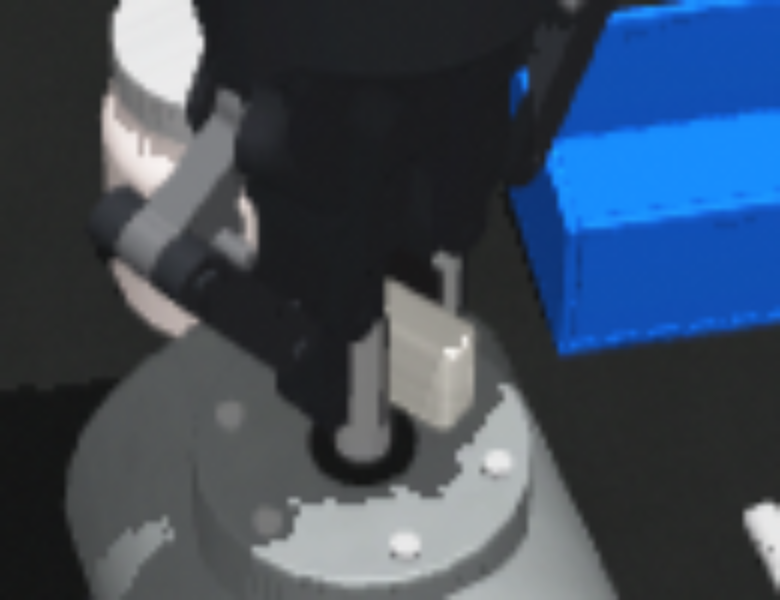

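Emit:
send_rows --motion "0 0 0 0 0.1 -0.7 0.83;0 0 0 0 0 -0.7 0.83;0 0 0 0 0 -0.7 0.83;0 0 0 0 0 -0.7 0.83"

```text
t: 10.63
eef_pos: [0.595, 0.0119, 0.1487]
tool_rot: [-0.0, 0.497, 0.868, -0.0]
contact_force: [0.7, -0.5, 0.2]
gripper_width: 0.172
```

```bash
python3 -c "from h import *;st()
cv2.imwrite('pics/s12.png',cv2.resize(read_camera('side')[260:360,260:390,::-1],None,fx=6,fy=6))"
```

```text
t 10.63 p [595.   11.9 148.7] jaw 30.36 zaxis [-0.001 -0.001 -1.   ] F [ 0.7 -0.5  0.2] M [-0.14 -0.32  0.18] w 14.6 q [-0.48  0.47  0.47  1.85 -0.27  0.88  0.65]
```

View pics/s12.png

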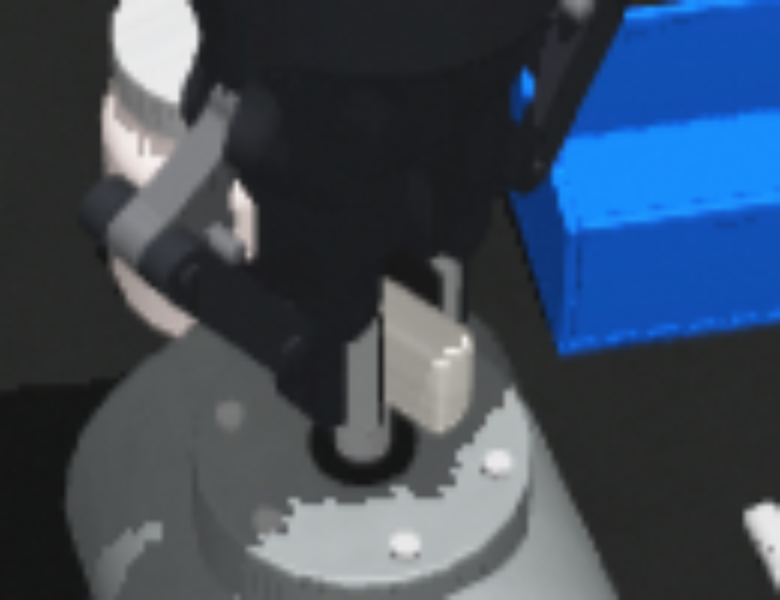

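Corner at about (437,433), still riding on the rim. Continuing.

Emit:
send_rows --motion "0 0 0 0 0 -0.7 0.83;0 0 0 0 0 -0.7 0.83;0 0 0 0 0 -0.7 0.83;0 0 0 0 0 -0.7 0.83"

```text
t: 11.02
eef_pos: [0.5945, 0.0117, 0.1482]
tool_rot: [-0.001, 0.521, 0.854, -0.001]
contact_force: [-0.0, -1.4, -0.7]
gripper_width: 0.171
```

```bash
python3 -c "from h import *;st()
cv2.imwrite('pics/s13.png',cv2.resize(read_camera('side')[260:360,260:390,::-1],None,fx=6,fy=6))"
```

```text
t 11.02 p [594.5  11.7 148.2] jaw 27.24 zaxis [-0.002 -0.001 -1.   ] F [-0.  -1.4 -0.7] M [-0.1  -0.04 -0.03] w 14.6 q [-0.49  0.47  0.49  1.86 -0.28  0.88  0.6 ]
```

View pics/s13.png

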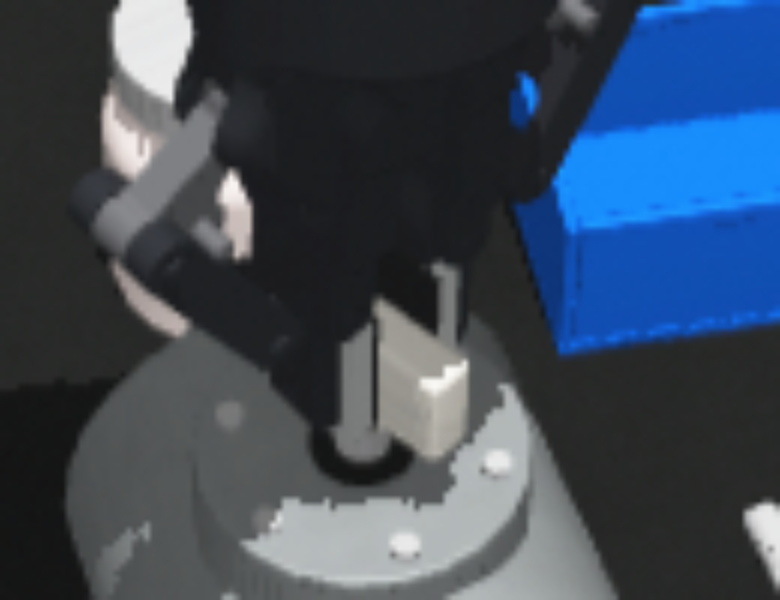

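Emit:
send_rows --motion "0 0 0 0 0 0 0.8;0 0 0 0 0 0 0.7;0 0 0 0 0 0 0.6;0 0 0 0 0 0 0.5;0 0 0 0 0 0 0.5;0 0 0 0 0 0 0.5"

```text
t: 11.57
eef_pos: [0.5934, 0.0128, 0.1479]
tool_rot: [-0.002, 0.521, 0.853, -0.001]
contact_force: [0.3, 0.0, -0.2]
gripper_width: 0.498
```

```bash
python3 -c "from h import *;st()"
```

```text
t 11.57 p [593.4  12.8 147.9] jaw 27.15 zaxis [-0.004  0.001 -1.   ] F [ 0.3  0.  -0.2] M [ 0.01 -0.04 -0.03] w 42.4 q [-0.49  0.47  0.48  1.86 -0.28  0.88  0.6 ]
```

Emit:
send_rows --motion "0 0 0.4 0 0 0 0.5;0 0 0.8 0 0 0 0.5;0 0 1 0 0 0 0.5;0 0 1 0 0 0 0.5;0 0 1 0 0 0 0.5;0 0 1 0 0 0 0.5;0 0 1 0 0 0 0.5;0 0 1 0 0 0 0.5;0 0 0.5 0 0 0 0.5;0 0 0 0 0 0 0.5;0 0 0 0 0 0 0.5"

```text
t: 12.48
eef_pos: [0.5944, 0.0125, 0.2364]
tool_rot: [-0.0, 0.522, 0.853, 0.001]
contact_force: [0.1, 0.9, 0.5]
gripper_width: 0.499
```

```bash
python3 -c "from h import *;st()
im=read_camera('side')[260:360,260:390,::-1];cv2.imwrite('pics/s14.png',cv2.resize(im,None,fx=6,fy=6))
cv2.imwrite('pics/s14f.png',read_camera('side')[:,:,::-1])
for j in(36,34,32,30,28):print(j,corners(j,0))"
```

```text
t 12.48 p [594.4  12.5 236.4] jaw 27.13 zaxis [ 0.     0.002 -1.   ] F [0.1 0.9 0.5] M [ 0.01 -0.01 -0.  ] w 42.4 q [-0.53  0.37  0.53  1.78 -0.21  1.05  0.55]
36 [[479, 356], [440, 391], [475, 436], [437, 472]]
34 [[477, 359], [437, 393], [473, 439], [434, 474]]
32 [[474, 362], [433, 395], [471, 442], [430, 475]]
30 [[472, 365], [429, 397], [468, 445], [426, 477]]
28 [[470, 368], [425, 399], [466, 448], [423, 479]]
```

View pics/s14.png

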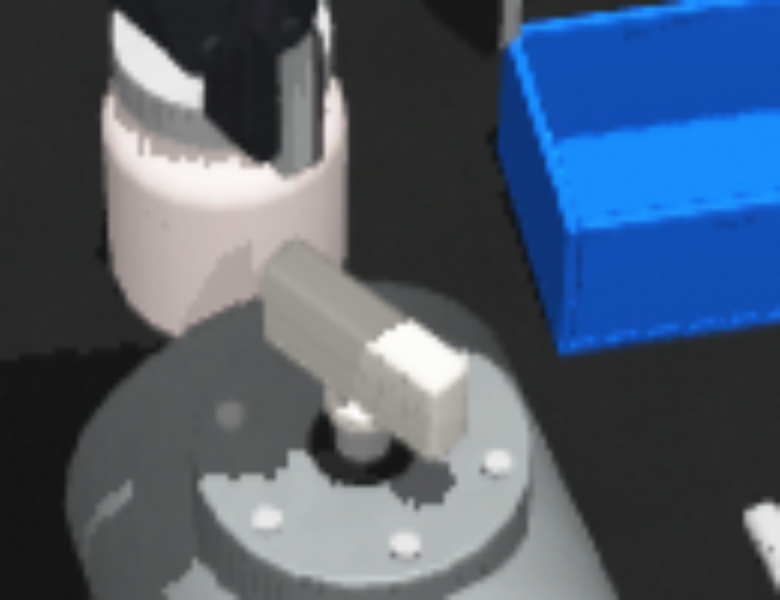

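View pics/s14f.png

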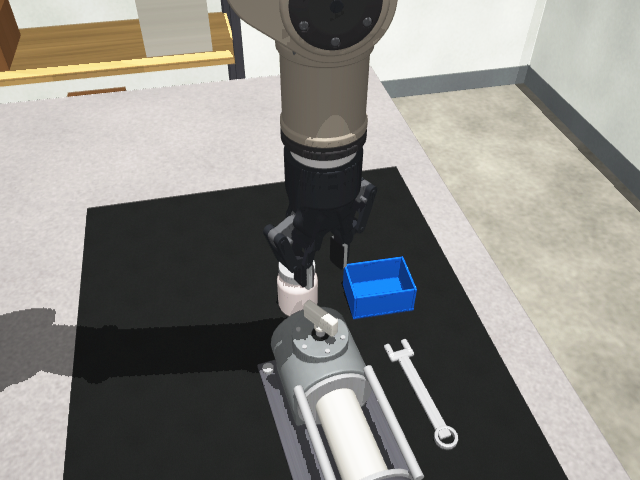

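Run:
```python
from h import *
from scipy.optimize import least_squares
import itertools
def load(f): 
    return cv2.imread(f)
a=cv2.imread("pics/side0.png")[290:350,290:350];b=cv2.imread("pics/s14f.png")[290:350,290:350]
cv2.imwrite("pics/cmp.png",cv2.resize(np.hstack([a,b]),(796,398),interpolation=cv2.INTER_NEAREST))
read_camera("side")
for n in("knob","knob_grip"):
  for d in regions_of(n,"side")[:1]:
    ys,xs=np.nonzero(d["region"]);print(n,d["conf"],d["point"],xs.min(),xs.max(),ys.min(),ys.max())
# full corner predictions in 'cmp' right-panel px for lift 0 / 8mm at angle
def allc(ang,l,ax=(.5945,.0125)):
    th=np.radians(ang);A=np.array([np.cos(th),np.sin(th),0]);B=np.array([-A[1],A[0],0])
    return [np.round((pr("side",np.array([*ax,z+l])+A*.025*i+B*.006*j)-[290,290])*6.63).astype(int).tolist() for z in(.172,.146) for i in(1,-1) for j in(1,-1)]
print("init",allc(4,0));
for l in(0,.008):print(l,allc(-58,l))
im=read_camera("top");cv2.imwrite("pics/t14.png",im[:,:,::-1])
```

```text
knob 0.9 [320.4, 320.4] 305 337 301 336
knob_grip 0.59 [319.2, 318.7] 304 337 300 336
init [[323, 90], [343, 137], [65, 150], [83, 199], [319, 179], [339, 226], [67, 239], [85, 288]]
0 [[325, 201], [279, 238], [133, 53], [87, 88], [321, 290], [276, 327], [133, 142], [89, 177]]
0.008 [[327, 173], [280, 210], [132, 25], [86, 59], [322, 263], [277, 300], [133, 115], [88, 150]]
```

View pics/cmp.png

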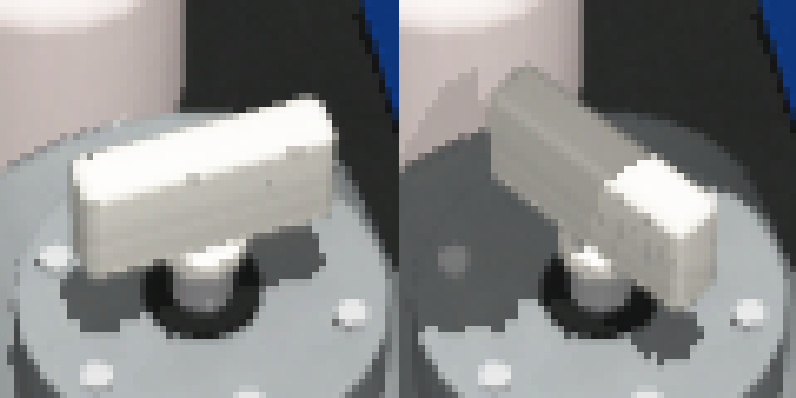

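Run:
```python
from h import *
from scipy.optimize import minimize
def sil(p,half=(.025,.006)):
    ang,l,dx,dy=p;th=np.radians(ang);A=np.array([np.cos(th),np.sin(th),0]);B=np.array([-A[1],A[0],0])
    pts=np.array([pr("side",np.array([.5945+dx,.0125+dy,z+l])+A*half[0]*i+B*half[1]*j) for z in(.172,.146) for i in(1,-1) for j in(1,-1)])
    h=cv2.convexHull(((pts-[280,280])*8).astype(np.int32));m=np.zeros((640,640),np.uint8);cv2.fillConvexPoly(m,h,1);return m
read_camera("side")
d=regions_of("knob","side")[0]["region"];M=cv2.resize(d[280:360,280:360].astype(np.uint8),(640,640),interpolation=0)
import itertools
res=[]
for ang in np.arange(-66,-44,2):
  for l in np.arange(-.003,.0101,.001):
    m=sil((ang,l,0,0));res.append(((m&M).sum()/(m|M).sum(),ang,l))
res.sort(reverse=True);print(np.round(res[:6],4))
for l in(0,.004,.008):print(l,max(r for r in res if abs(r[2]-l)<1e-6))
# initial image: threshold bar
a=cv2.imread("pics/side0.png");g=(cv2.cvtColor(a,6)>0)
```

```text
[[ 8.399e-01 -6.200e+01 -1.000e-03]
 [ 8.373e-01 -6.200e+01 -2.000e-03]
 [ 8.365e-01 -6.000e+01 -1.000e-03]
 [ 8.351e-01 -6.000e+01 -2.000e-03]
 [ 8.325e-01 -6.200e+01  0.000e+00]
 [ 8.304e-01 -5.800e+01 -2.000e-03]]
0 (np.float64(0.8324537764802755), np.int64(-62), np.float64(0.0))
0.004 (np.float64(0.7497068751110322), np.int64(-62), np.float64(0.004))
0.008 (np.float64(0.6290162961008116), np.int64(-62), np.float64(0.008))
```

View pics/t14.png

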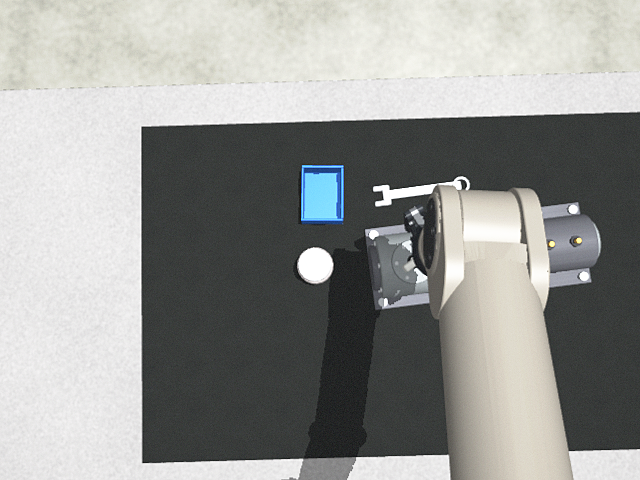

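Silhouette fit puts the lift at about 0 (−1 mm), and 8 mm fits clearly worse; jar, bin and spanner are unmoved. The gripper is clear of the knob, so I'm handing in.

```bash
python3 -c "from station import *;print(hand_in())"
```

```text
the job is handed in; nothing more can be done
None
```

The winch knob is in free spool. I pulled it straight up about 10 mm with a firm grip and turned it about 42° clockwise. I then loosened the fingers to about 2.5 mm of play and crept on until it dropped into the next notch. After that I opened the gripper and raised it about 9 cm. The job was handed in at about 13 s.

**Drop into the notch:** In the side picture the bar fell by about 8 mm worth of pixels in one step. The turning moment fell from about 0.18 Nm to about 0 at the same time. The highest I read during the turn was 0.23 Nm, against the 0.9 Nm limit.

**After letting go:** The outline fit on the side picture put the knob's lift at about −1 mm, meaning home. Angles of 60–62° clockwise of straight ahead fitted best, a total turn of roughly 1.1 rad. One check disagreed: by eye, the bar's near lower corner sat between the home and lifted predictions. The upper corners and the far lower corner, and the fit, all pointed to home.

**Bystanders:** The jar, spanner and bin looked unmoved in the last pictures. The force on the tool was back to about zero.

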